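# Set a boot-buckle rivet with the bench spring hammer

### The arm

A 6-joint arm with a two-finger parallel gripper is mounted at the origin on a cart in front of the work surface, level with it; the furniture and walls round the work are solid. World frame = base frame: x ahead of the robot, y to its left, z up, the work surface at z = 0. Lengths are in mm, angles in rad, forces in N, time in s.
With the tool pointing down it reaches from about 275 to 750 mm from the base axis. Payload 10.2 kg.
Tool frame: the origin (TCP) lies at the very end of the fingers, on their centre line; the grasp point (between the pads) lies 19 mm behind it; z points along the fingers, y is the line along which they close (so a half turn about z gives the same grasp; the last joint's range is limited). The gripper opens to 85 mm and grips with 20 to 120 N. Pads are 22 mm wide; open, the fingers measure 114 mm over their backs; the gripper's body (76 mm by 85 mm) begins 54 mm behind the grasp point. The pads swing forward as they close: fully open they stand 13 mm farther back than shut.
Start: joints at [1.07, 0.313, 1.498, -0, 1.331, -0.223], TCP at [143.989, 504.874, 205.494] pointing down, gripper open.
Joint ranges: [-2.94, 2.94], [-0.97, 2.17], [0.19, 2.56], [-1.23, 4.37], [0.02, 3.11], [-2.88, 2.88]. Speed limits (rad/s): [2.39, 2.39, 3.01, 3.14, 3.14, 3.14].

### API

Orientations are given as a unit quaternion [w, x, y, z].
In Python, from rig import ctrl gives the robot as it stands.
- The arm moves only by the shell command python3 -m pendant 'ROWS' [FORCE]. ROWS is JSON, a list that holds one entry, the list of rows, each a list of 5 numbers: the shift along the tool's x, y, z normalised to -1 to 1, where 1 is 200 mm, then the turn about the tool's z normalised to -1 to 1, where 1 is pi rad, then the opening, from 0 (shut) to 1 (fully open). In form: [[[dx, dy, dz, spin, hand], ...]]. A call has 1 to 12 rows; each row is the pose to reach, as a shift and turn from the pose commanded when the call began, along the tool's axes at that moment, turning the shorter way round; what a row does not reach only later rows make up. A row lasts 1/10 s, in which the tool goes at most 50 mm and 8.59 degrees, less where a joint would pass 70% of its speed; a pose out of reach is approached as far as the arm can. A call with a number of a shift or a turn outside -1 to 1 is refused whole. A call with a gripper value outside its range is refused whole. The fingers move at their own pace and stop on an object; FORCE is the grip in N (left out, the last holds). Time passes only in rows, so rows that repeat a pose let the fingers close. It gives the time, the measured TCP pose, the force, the opening and the grip force at its end, in the units of the state.
- ctrl.sense(): the state, without advancing time (a new reading comes with each control period).
- ctrl.capture(name): name is "scene" or "top" or "wrist"; returns (picture, depth): 480x640x3 uint8, blue, green, red; 480x640 float32, mm along the optical axis (not along the pixel's ray), 0 where there is no reading.
- ctrl.get_calibration(name): a dict with "K" (3x3 intrinsics, pixels), "origin" and "rotation" of the camera in the world. Camera axes: x right, y down, z forward; pixel columns grow to the right and rows downward; lengths in mm; the calibration is good to about 2 mm. A picture is of the moment at which its call begins: read the wrist's pose just before it. get_calibration takes no time and is no camera call; for the wrist camera it gives the pose at the moment of the call.
- ctrl.finish_job(): hands the job in; it is judged then, once.
The state is a dict: "time_s": time; "joints": joint angles; "dq": joint speeds; "tau": joint torques, N m; "eef_pos": TCP position; "ee_rot": TCP orientation; "force": force on the tool from outside, world axes, zero at the start; "wrist_torque": the same for the moment, N m; "grip_width": opening from 0.0 (shut) to 1.0 (fully open); "grip_force": force on a finger pad.
Only numpy, scipy, OpenCV 4.12 (cv2) and the standard library are available. Lean on these libraries where they do the work, as an engineer would, in place of code of your own. Each camera call takes 0.05 s, during which the arm holds its last target. There are 200 camera calls.

### The job

Set the rivet of the boot buckle with the bench spring hammer: draw the hammer up and back by its black handle until the sear catches and holds it, feeling for the catch and not ramming the arm into its rubber buffer, and let go of it. Then slide the shuttle that carries the buckle fully home under the raised hammer, and press the trigger paddle so that the released hammer drives the standing rivet down. Leave the tools and the spare buckle lying about undisturbed.

Things in the scene. Friction and masses are not known exactly. Their poses are not given: they have to be found in the camera images.
- setter: the bench spring hammer (rivet setter): grey bed 330 x 100 x 12 mm on 14 mm rubber feet, fixed, 115 mm tall. Origin under the hammer's shaft at the bed's underside, 14 mm above the bench, z up. The hammer and shuttle lie on its -x side (roughly to the robot's left), the trigger paddle on its +x side; its -y side, with the handle, faces the robot. Bed from x = -205 to +125, y = -50 to +50 mm. Place and yaw vary
- shaft (a point): point on the hammer's hinge axis, 94 mm above the bench at the setter's x = 0, y = 0; the axis is the setter's y. The hammer is a dark steel arm in the plane y = 0, with a 30 mm head whose 14 mm snap strikes the rivet 110 mm from the shaft
- hammer (a joint): hammer angle, rad: 0 = down, level along the setter's -x (rest); grows as it is drawn up and back. Spring and weight pull it down with 8 N at the handle at rest, 10 N near the catch. The latch is set anew for each job: the sear catches somewhere from 0.85 to 1.31 rad, not known beforehand. Once past the catch angle the arm stays on the sear when let go
- handle (a point): centre of the hammer's handle: a free-turning black sleeve, 18 mm diameter, 52 mm long, axis along the setter's y, 145 mm from the shaft axis and 50 mm to the -y side of the arm, clear above and beside. As it turns freely it can be pinched from above (fingers closing along the setter's x) and led along its arc round the shaft without turning the hand
- buffer: rubber buffer, 13 mm round, inside the latch behind the shaft. It stops the arm: the arm meets it about 0.035 rad (5 mm of handle travel) past the catch angle, and 3 mm further on it carries 35 N, its limit, which is felt as some 11 N more than the spring at the handle. Lean on it only lightly. Its origin is the latch's pin, 36 to 56 mm below the shaft
- shuttle (a joint): how far the shuttle (steel slide, 112 x 56 mm) is out of home, m: 0 = home, rivet exactly under the snap; it draws out along the setter's -x and starts 36 to 52 mm out. Slides with about 3 N to a solid stop at home. While the hammer is down the standing rivet cannot pass under its snap
- knob (a point): middle of the shuttle's upright black knob, 18 mm diameter, 66 mm from the rivet on its -x side, y = 0. The knob's top is 70, this point 60, the plate under it 40 mm above the bench; its neck below 54 mm is 11 mm thick. The nested buckle, 59 mm above the bench, begins 17 mm from here on the +x side. Pinch across y or push; it goes home along the setter's +x
- rivet (a joint): how far the rivet has been driven, m: 0 = its 11 mm aluminium head stands 6 mm proud, 67 mm above the bench, in front of the buckle on the shuttle; 0.006 = fully set. It resists 75 N, so only the hammer's blow drives it
- paddle (a point): top middle of the trigger paddle, a ribbed dark steel pad 30 x 26 mm at about x = +116, y = 0 of the setter, 54 to 74 mm above the bench. While the arm pushes the sear aside (last 0.3 rad before the catch) it dips up to 12 mm; it rises again as the sear snaps in. To trip, press straight down: 6 to 8 N, releases within 5 to 15 mm, stops at 19 mm, springs back
- punch_dome: polished steel punch dome, 58 mm round, 45 mm tall, standing on the bench behind the setter; leave alone
- red_buckle: spare boot buckle with a lever, 53 x 50 x 12 mm, lying behind the setter; leave alone
- key8: L-shaped hex key, 64 x 100 x 8 mm, lying in front of the setter; leave alone
- spanner: spanner, 83 x 136 x 8 mm, on the bench nearer the robot; leave alone
- key6: smaller L-shaped hex key, 49 x 87 x 7 mm, at the bench's front edge; leave alone

How it is judged (in metres and radians):
On the way, in this order (a step that is already met when the one before it is completed fails the run):
1. the hammer is cocked: held up by the sear with the hand off it, and the rivet still standing (value of joint hammer above 0.8 rad and velocity of joint hammer between -0.1 and 0.1 rad/s and contact force between the fingers and anything else below 0.5 N and value of joint rivet below 0.002 m), for 0.3 s.
2. the shuttle is fully home under the cocked hammer, the rivet still standing (value of joint each of shuttle, rivet below 0.002 m and value of joint hammer above 0.8 rad), for 0.2 s.
3. the released hammer has come down and driven the rivet (value of joint rivet above 0.0045 m and value of joint hammer below 0.05 rad), for 0.2 s.
At the end, for the whole second after the job is handed in: the rivet is driven at least 4.5 of its 6 mm, the hammer rests down on it (below 0.05 rad) and the shuttle is still home (within 3 mm) (all of step 3 and value of joint shuttle below 0.003 m); the robot touches nothing.
It fails at once if the rubber buffer is rammed (more than 35 N on it) (contact force between anything else and buffer above 35 N).
It fails at once if a bystander is pushed more than 30 mm (distance of any of punch_dome, red_buckle, key8, spanner, key6 from where it was at the start of the episode above 0.03 m).
It also fails if it takes over 72 s, if anything falls off the work surface, if the arm or the gripper's body presses on something with over 40 N, if the wrist force passes 120 N, or if a joint passes its speed limit or range.

## Working session

There is one attempt and no reset: what is moved stays moved. The work goes in short steps, Python scripts to look and compute and a shell command to move; the robot and the scene stay as the last step left them, time stands still between calls to the robot, and variables do not carry over. Pictures are saved under pics/ and viewed, at most 12 in all, crops included, and the job is handed in when it is done.

```bash
ls; mkdir -p pics
python3 - <<'E'
from rig import ctrl
import cv2,numpy as np
for n in ("scene","top"):
    im,d=ctrl.capture(n); cv2.imwrite(f"pics/{n}0.png",im); np.save(f"pics/{n}0.npy",d)
    c=ctrl.get_calibration(n); print(n,c)
print(ctrl.sense())
E
```

```text
pics
scene {'K': array([[596.81168095,   0.        , 322.75297752],
       [  0.        , 596.81168095, 244.04707911],
       [  0.        ,   0.        ,   1.        ]]), 'origin': array([-202.60912764, -104.56226055,  727.08589464]), 'rotation': array([-0.35808835,  0.77221297, -0.47291357,  0.22762387])}
top {'K': array([[497.95110058,   0.        , 317.42785519],
       [  0.        , 497.95110058, 241.83981005],
       [  0.        ,   0.        ,   1.        ]]), 'origin': array([ 334.11550749,  231.81609221, 1116.82987765]), 'rotation': array([-0.06472124,  0.7101455 , -0.69814888,  0.06397405])}
{'time_s': 0.1, 'joints': array([ 1.06957614e+00,  3.13351434e-01,  1.49838261e+00, -6.06115383e-06,
        1.33099304e+00, -2.23399395e-01]), 'dq': array([-0.00080022, -0.0017171 , -0.00163886,  0.00010331,  0.00048414,
       -0.00254127]), 'tau': array([ 2.20672700e-03, -4.12900436e+01, -2.60137367e+01, -2.28729682e-04,
        3.07323353e-03,  2.43404111e-05]), 'eef_pos': array([143.86861569, 504.62580659, 205.00603029]), 'ee_rot': array([-1.98289803e-04,  1.38463350e-01,  9.90367396e-01, -5.31438477e-04]), 'force': array([ 0.20676585,  1.49583529, -0.86315235]), 'wrist_torque': array([ 0.00070465,  0.02218375, -0.00956636]), 'grip_force': 0.0, 'grip_width': 0.9987291253568501}
```

View pics/top0.png

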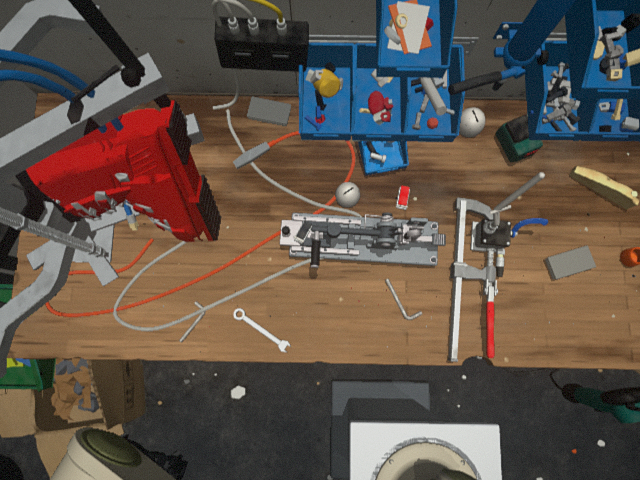

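View pics/scene0.png

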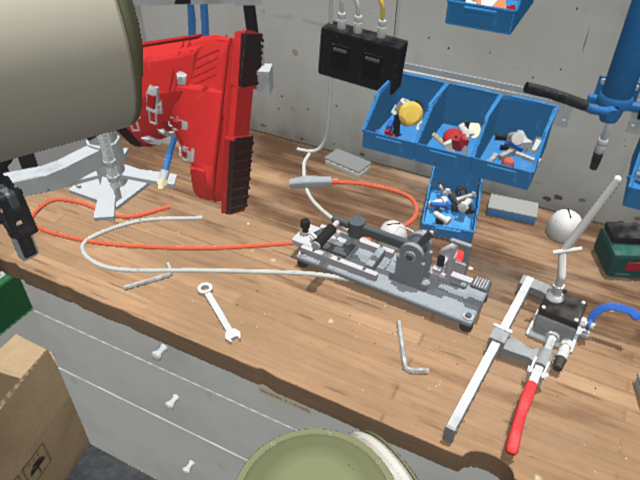

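The top view shows the setter from about px (281,213) to (444,265). The handle is near (316,258), the knob near (286,231), the shaft near (385,235) and the paddle near (437,240). I'll enlarge both views next.

```bash
cat > h.py <<'E'
import numpy as np,cv2
from scipy.spatial.transform import Rotation as R
from rig import ctrl
def rot(q): return R.from_quat(np.r_[q[1:],q[0]]).as_matrix()
def ray(c,u,v):
    d=rot(c["rotation"])@np.linalg.inv(c["K"])@np.array([u,v,1.]); return c["origin"],d
def plane(c,u,v,z):
    o,d=ray(c,u,v); return o+d*(z-o[2])/d[2]
def proj(c,p):
    q=c["K"]@(rot(c["rotation"]).T@(np.asarray(p)-c["origin"])); return q[:2]/q[2]
def pt(c,dep,u,v):
    o,d=ray(c,u,v); return o+d*dep[int(v),int(u)]
E
python3 - <<'E'
from h import *
a=cv2.imread("pics/top0.png")[195:285,265:465]; b=cv2.imread("pics/scene0.png")[205:335,285:500]
a=cv2.resize(a,(660,297),interpolation=cv2.INTER_CUBIC); b=cv2.resize(b,(496,300),interpolation=cv2.INTER_CUBIC)
o=np.zeros((600,660,3),np.uint8);o[:297]=a;o[300:600,:496]=b;cv2.imwrite("pics/crop1.png",o)
c=ctrl.get_calibration("top"); d=np.load("pics/top0.npy")
for n,u,v in [("handle",316,255),("knob",286,230),("paddle",437,240),("hub",385,232),("table",350,290)]: print(n,pt(c,d,u,v).round(1))
E
```

```text
handle [493.5 237.  102. ]
knob [ 334.1  231.8 1116.8]
paddle [535.2 -20.9  70.8]
hub [542.2  95.7 112.6]
table [431.4 160.    0.8]
```

View pics/crop1.png

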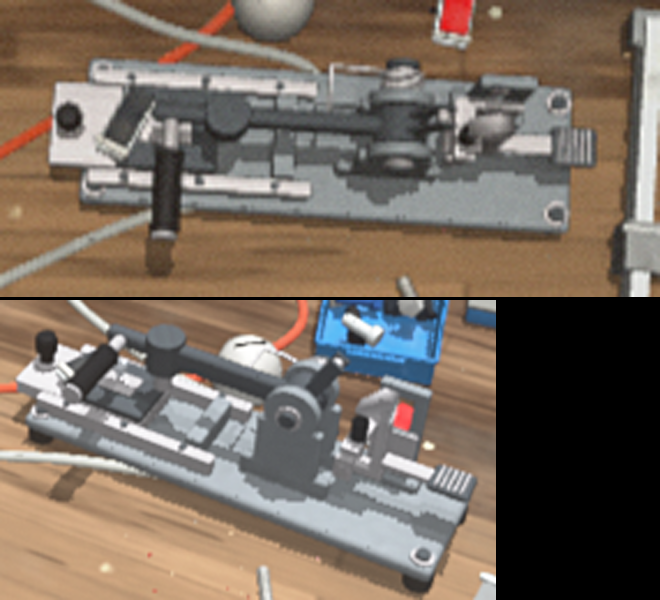

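The crop shows the bed corners (top half, scale 3.3) at (92,65), (572,85), (569,232) and (80,205). The handle runs (170,145) to (163,235), the knob top is at (69,118) and the paddle at (574,147).

Run:
```python
from h import *
c=ctrl.get_calibration("top"); d=np.load("pics/top0.npy")
P=lambda u,v,z: plane(c,265+u/3.3,195+v/3.3,z)
img=np.array([P(92,62,26),P(573,84,26),P(570,232,26),P(79,205,26)])[:,:2]
S=np.array([[-205,50],[125,50],[125,-50],[-205,-50.]])
mi,ms=img.mean(0),S.mean(0)
U,_,Vt=np.linalg.svd((S-ms).T@(img-mi)); Rm=(U@Vt).T
t=mi-Rm@ms; yaw=np.arctan2(Rm[1,0],Rm[0,0])
print("bed fit t",t,"yaw",yaw,"det",np.linalg.det(Rm)); print((S@Rm.T+t-img).round(1))
inv=lambda p:(Rm.T@(p[:2]-t)).round(1)
print("handle ends",[(P(*q,103).round(1),inv(P(*q,103))) for q in((170,147),(163,233))])
print("knob",P(69,118,70).round(1),inv(P(69,118,70)))
print("paddle",P(574,147,71).round(1),inv(P(574,147,71)))
print("hub",inv(P(402,70,94)),inv(P(402,165,94)))
c2=ctrl.get_calibration("scene")
for n,p in(("shaft",[0,0,94]),("handle",[-145,-50,94]),("paddle",[116,0,71])):
    w=np.r_[Rm@np.array(p[:2])+t,p[2]]; print(n,w.round(1),"top",(proj(c,w)-[265,195])*3.3,"scene",(proj(c2,w)-[285,205])*2.307+[0,300])
    dd=np.load("pics/top0.npy")
```

```text
bed fit t [541.97508851  89.96633892] yaw -1.6066688811789795 det 0.9999999999999997
[[ 0.9  2. ]
 [-1.2 -0.1]
 [ 0.5 -1.3]
 [-0.3 -0.6]]
handle ends [(array([525.7, 236.5, 103. ]), array([-145.8,  -21.5])), (array([471.3, 239.9, 103. ]), array([-147.3,  -76.1]))]
knob [550.1 302.6  70. ] [-212.8    0.5]
paddle [536.3 -25.1  71. ] [115.2  -1.6]
hub [-0.5 38.1] [  1.2 -23.6]
shaft [542.  90.  94.] top [401.19295377 128.39717311] scene [300.23731834 398.95126935]
handle [497.2 236.7  94. ] top [168.91550414 194.14838237] scene [ 88.85267148 374.00424508]
paddle [537.8 -26.   71. ] top [575.32710696 144.6796748 ] scene [452.13635548 477.39663431]
```

The frame is consistent: bed-corner residuals are at most 2 mm, handle at (497,237,94), paddle at x=115, shuttle about 37 mm out. I'll move away from the boot first and turn the hand.

```bash
python3 -m pendant '[[[-0.79,-0.84,0,-0.077,0.5],[-0.79,-0.84,0,-0.077,0.5],[-0.79,-0.84,0,-0.077,0.5],[-0.79,-0.84,0,-0.077,0.5],[-0.79,-0.84,0,-0.077,0.5],[-0.79,-0.84,0,-0.077,0.5],[-0.79,-0.84,0,-0.077,0.5],[-0.79,-0.84,0,-0.077,0.5],[-0.79,-0.84,0,-0.077,0.5]]]' 60
cat > go.py <<'E'
# usage: go.py x y z : shift to a world TCP target in tool axes, pendant units
import sys; from h import *
s=ctrl.sense(); M=rot(s["ee_rot"]); t=np.array(list(map(float,sys.argv[1:4])))
print("pos",s["eef_pos"].round(1),"ty",M[:,1].round(4),"tz",M[:,2].round(3),"spin to setter",((np.degrees(np.arctan2(M[1,1],M[0,1]))-87.94)/180).round(4),"d",(M.T@(t-s["eef_pos"])/200).round(4),"F",s["force"].round(1))
E
python3 go.py 489.2 236.9 160
```

```text
time_s: 1.0
eef_pos: [249.3, 300.7, 205.4]
ee_rot: [-0.0, 0.017, 1.0, -0.0]
force: [-0.4, 0.4, -0.9]
grip_width: 0.497
grip_force: 0.0
pos [249.3 300.7 205.4] ty [ 3.410e-02  9.994e-01 -1.000e-04] tz [-0. -0. -1.] spin to setter 0.0006 d [-1.2096 -0.2779  0.2263] F [-0.4  0.4 -0.9]
```

```bash
python3 -m pendant '[[[-0.98,-0.24,0.15,0,0.5],[-0.98,-0.24,0.15,0,0.5],[-0.98,-0.24,0.15,0,0.5],[-0.98,-0.24,0.15,0,0.5],[-0.98,-0.24,0.15,0,0.5],[-0.98,-0.24,0.15,0,0.5]]]'
python3 -m pendant '[[[-0.23,-0.038,0.07,0,0.5],[-0.23,-0.038,0.07,0,0.5],[-0.23,-0.038,0.07,0,0.5]]]'
python3 go.py 489.2 236.9 75
python3 - <<'E'
from h import *
im,d=ctrl.capture("wrist"); cv2.imwrite("pics/w1.png",im); c=ctrl.get_calibration("wrist")
for n,p in(("handle in",[497.2+26,235.8,94]),("handle out",[497.2-26,237.6,94]),("tcp",ctrl.sense()["eef_pos"])): print(n,proj(c,p).round())
E
```

```text
time_s: 1.6
eef_pos: [444.1, 245.3, 174.6]
ee_rot: [-0.001, 0.018, 1.0, -0.0]
force: [-0.9, 1.5, -0.5]
grip_width: 0.501
grip_force: 0.0
time_s: 1.9
eef_pos: [488.7, 236.6, 161.3]
ee_rot: [-0.001, 0.017, 1.0, -0.0]
force: [-0.5, -0.5, 0.9]
grip_width: 0.497
grip_force: 0.0
pos [488.7 236.6 161.3] ty [ 3.470e-02  9.994e-01 -1.000e-04] tz [-0.001 -0.    -1.   ] spin to setter 0.0004 d [-0.0031  0.0014  0.4316] F [-0.5 -0.5  0.9]
handle in [323. 298.]
handle out [323. 214.]
tcp [323. 292.]
```

View pics/w1.png

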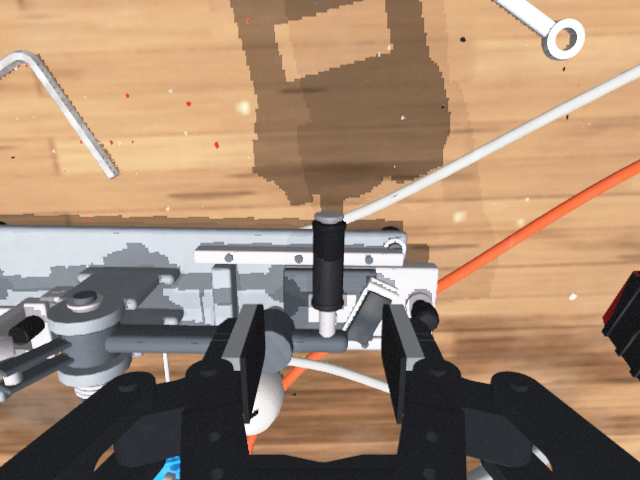

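The wrist view shows the sleeve at px (314–344, 222–308), centre (329,265). That is about 3 mm to +y and 5 mm inward of my estimate. I'll correct slightly and descend.

```bash
python3 -m pendant '[[[-0.027,0.012,0.1,0,0.5],[-0.027,0.012,0.25,0,0.5],[-0.027,0.012,0.43,0,0.5],[-0.027,0.012,0.43,0,0.5],[-0.027,0.012,0.43,0,0.5]]]' && python3 go.py 494 238.6 75 && python3 -m pendant '[[[0,0,0,0,0],[0,0,0,0,0],[0,0,0,0,0],[0,0,0,0,0],[0,0,0,0,0],[0,0,0,0,0]]]' 60; python3 go.py 494 238.6 75
cat > pad.py <<'E'
from h import *
o=[]
for n in ("top","scene"):
    im,d=ctrl.capture(n); c=ctrl.get_calibration(n); u,v=proj(c,[537,-25.5,71]).astype(int)
    z=[pt(c,d,a,b)[2] for a in range(u-2,u+3) for b in range(v-2,v+3) if d[b,a]>0]; o.append(round(float(np.median(z)),1))
s=ctrl.sense(); print("paddle z",o,"F",s["force"].round(1),"pos",s["eef_pos"].round(1),"t",round(s["time_s"],1))
E
python3 pad.py
```

```text
time_s: 2.45
eef_pos: [494.9, 238.7, 77.1]
ee_rot: [0.0, 0.017, 1.0, 0.0]
force: [0.2, 0.0, 0.4]
grip_width: 0.506
grip_force: 0.0
pos [494.9 238.7  77.1] ty [3.470e-02 9.994e-01 4.000e-04] tz [ 0.001  0.    -1.   ] spin to setter 0.0004 d [ 0.0044 -0.0007  0.0103] F [0.2 0.  0.4]
time_s: 3.05
eef_pos: [495.8, 238.3, 77.0]
ee_rot: [0.001, 0.018, 1.0, 0.0]
force: [-0.8, 1.1, 7.2]
grip_width: -0.001
grip_force: 3.6
pos [495.8 238.3  77. ] ty [0.0359 0.9994 0.001 ] tz [ 0.002  0.001 -1.   ] spin to setter 0.0 d [0.009  0.001  0.0101] F [-0.8  1.1  7.2]
paddle z [71.7, 68.8] F [-2.4  0.8  7.1] pos [495.8 238.3  77. ] t 3.1
```

Run:
```python
from h import *
im,d=ctrl.capture("wrist"); a=im[180:480,100:540]
im2,d2=ctrl.capture("scene"); b=cv2.resize(im2[180:330,270:490],(440,300),interpolation=cv2.INTER_CUBIC)
cv2.imwrite("pics/w2.png",np.vstack([a,b]))
```

```text
(no output)
```

View pics/w2.png

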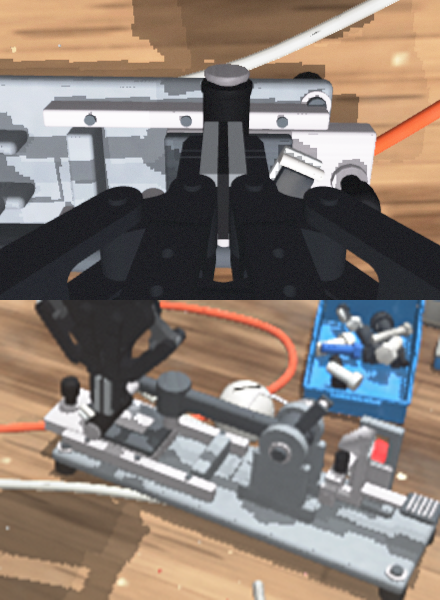

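The view shows the fingers nearly shut over the sleeve, not clearly straddling it. I'll check depths.

Run:
```python
from h import *
c=ctrl.get_calibration("wrist"); im,d=ctrl.capture("wrist")
for n,u,v in(("sleeve near cap",326,275),("sleeve mid",326,290),("pad L tip",315,305),("pad L",313,330),("pad R",336,330),("gap",325,330),("gap",325,360),("beside L",295,310),("rail",190,292),("rod",323,421),("shuttle",450,330)):
    print(n,pt(c,d,u,v).round(1))
c=ctrl.get_calibration("top"); D=np.load("pics/top0.npy")
for v in range(244,268,3): print([pt(c,D,u,v).round(0).tolist() for u in(314,316,318)])
s=ctrl.sense();print(s)
```

```text
sleeve near cap [476.9 240.2 104.2]
sleeve mid [483.1 240.  103.1]
pad L tip [486.1 236.  108.7]
pad L [485.5 235.7 127.3]
pad R [485.8 242.7 127.3]
gap [485.7 239.4 127.2]
gap [487.8 239.2 140.3]
beside L [523.  222.7  38.7]
rail [509.9 169.   40.1]
rod [542.9 236.7  99.9]
shuttle [537.4 305.1  40. ]
[[516.0, 241.0, 107.0], [516.0, 237.0, 107.0], [517.0, 233.0, 102.0]]
[[510.0, 241.0, 100.0], [510.0, 237.0, 105.0], [510.0, 233.0, 103.0]]
[[503.0, 241.0, 105.0], [503.0, 237.0, 105.0], [504.0, 233.0, 101.0]]
[[498.0, 241.0, 102.0], [497.0, 237.0, 105.0], [334.0, 232.0, 1117.0]]
[[491.0, 241.0, 101.0], [492.0, 237.0, 100.0], [492.0, 233.0, 100.0]]
[[485.0, 241.0, 104.0], [485.0, 237.0, 104.0], [486.0, 233.0, 100.0]]
[[479.0, 241.0, 103.0], [478.0, 237.0, 106.0], [479.0, 233.0, 103.0]]
[[472.0, 241.0, 106.0], [472.0, 237.0, 104.0], [486.0, 233.0, 3.0]]
{'time_s': 3.3, 'joints': array([ 2.34863061e-01,  4.97841307e-01,  1.58507685e+00,  4.45817123e-04,
        1.05629487e+00, -1.30023443e+00]), 'dq': array([-3.65326597e-05, -1.48985424e-03,  1.44480244e-05, -9.98742516e-04,
       -3.24414334e-04, -9.97500332e-04]), 'tau': array([-8.64181202e-01, -4.25488329e+01, -2.10039622e+01, -2.89587686e-01,
       -3.92677719e-01,  2.44320014e-03]), 'eef_pos': array([495.79912707, 238.32945989,  77.04246153]), 'ee_rot': array([1.10347393e-03, 1.79579045e-02, 9.99838017e-01, 4.85504397e-04]), 'force': array([-2.31597526,  0.13618189,  7.02732922]), 'wrist_torque': array([ 0.16717644,  0.30828985, -0.00967504]), 'grip_force': 3.5815689526498318, 'grip_width': 0.0022131644485744624}
```

Depth says the sleeve still sits at z≈94, yet the fingers read shut. A small lift will show whether they hold anything.

```bash
python3 -m pendant '[[[0,0,-0.05,0,0],[0,0,-0.05,0,0],[0,0,-0.05,0,0]]]'
python3 - <<'E'
from h import *
c=ctrl.get_calibration("wrist"); im,d=ctrl.capture("wrist")
for a,b in ((480,238),(474,238)):
    u,v=proj(c,[a,b,104]).astype(int); print(pt(c,d,u,v).round(1), pt(c,d,u+4,v).round(1))
cv2.imwrite("pics/w3.png",im[180:480,140:500])
E
```

```text
time_s: 3.6
eef_pos: [495.4, 237.9, 85.9]
ee_rot: [0.0, 0.018, 1.0, 0.0]
force: [-0.1, 0.6, 0.1]
grip_width: 0.001
grip_force: 0.0
[479.8 237.9 103.7] [480.1 239.4 103.3]
[475.4 237.7  99.5] [475.7 239.2  98.8]
```

View pics/w3.png

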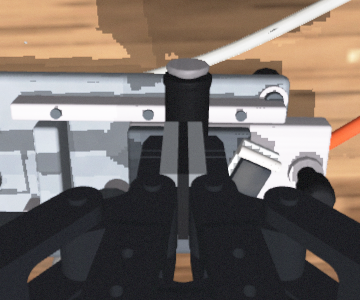

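Confirmed: the shut tips were only resting on top of the sleeve. I'll measure where the tips really end relative to the TCP.

Run:
```python
from h import *
c=ctrl.get_calibration("wrist"); im,d=ctrl.capture("wrist"); print(ctrl.sense()["eef_pos"].round(1), c["origin"].round(1))
for u in (310,338):
  for v in range(290,345,4): print(u,v,im[v,u].tolist(),pt(c,d,u,v).round(1))
```

```text
[495.1 237.9  85.4] [418.8 240.7 254.1]
310 290 [33, 29, 30] [487.6 233.2  99.8]
310 294 [32, 32, 32] [489.1 233.2 100.3]
310 298 [33, 30, 31] [491.5 233.   98.8]
310 302 [107, 104, 100] [485.3 233.8 115.4]
310 306 [114, 111, 108] [484.8 233.9 119.5]
310 310 [112, 108, 106] [484.7 234.  122.8]
310 314 [115, 110, 106] [485.1 234.1 125. ]
310 318 [113, 109, 106] [484.5 234.2 128.9]
310 322 [114, 110, 108] [485.4 234.2 130. ]
310 326 [111, 110, 107] [484.6 234.3 133.9]
310 330 [113, 107, 105] [484.6 234.4 136.5]
310 334 [116, 113, 111] [485.4 234.4 137.6]
310 338 [117, 112, 111] [484.8 234.5 140.9]
310 342 [114, 112, 109] [484.3 234.6 144. ]
338 290 [37, 34, 34] [487.2 244.1 101.6]
338 294 [36, 31, 30] [488.9 244.  101.7]
338 298 [37, 33, 34] [490.8 244.  101.1]
338 302 [106, 99, 98] [485.8 243.7 115.2]
338 306 [115, 112, 108] [486.1 243.6 117.7]
338 310 [113, 110, 105] [485.6 243.4 121.7]
338 314 [114, 108, 107] [485.4 243.3 124.9]
338 318 [116, 111, 108] [484.8 243.2 128.9]
338 322 [114, 109, 108] [485.8 243.2 129.8]
338 326 [117, 112, 110] [485.6 243.1 132.7]
338 330 [114, 109, 106] [485.6 243.  135.2]
338 334 [114, 111, 110] [485.4 242.9 138. ]
338 338 [114, 109, 107] [485.  242.8 141. ]
338 342 [113, 110, 105] [485.3 242.7 142.9]
```

The visible tips end about 27 mm above the reported TCP, which matches the contact I felt. I'll reopen, go deeper to TCP z≈48 (still clear of the 40 mm rail), and close.

```bash
python3 -m pendant '[[[0,0,0,0,0.5],[0,0,0,0,0.5],[0,0,0,0,0.5],[0,0,0,0,0.5],[0,0,0.05,0,0.5],[0,0,0.1,0,0.5],[0,0,0.14,0,0.5],[0,0,0.185,0,0.5],[0,0,0.185,0,0.5]]]' && python3 -m pendant '[[[0,0,0,0,0],[0,0,0,0,0],[0,0,0,0,0],[0,0,0,0,0],[0,0,0,0,0],[0,0,0,0,0]]]' 60; python3 pad.py
```

```text
time_s: 4.6
eef_pos: [494.4, 237.7, 46.9]
ee_rot: [-0.001, 0.018, 1.0, -0.0]
force: [-0.3, -0.7, 1.1]
grip_width: 0.498
grip_force: 0.0
time_s: 5.2
eef_pos: [495.5, 239.4, 49.1]
ee_rot: [0.001, 0.018, 1.0, 0.001]
force: [-0.0, 8.6, -1.5]
grip_width: 0.19
grip_force: 58.5
paddle z [70.9, 69.1] F [-0.1  7.9 -1.5] pos [495.4 239.4  49. ] t 5.3
```

Now it grips the sleeve (width 0.19, 58 N). I'll lead it along the arc to 0.65 rad, which is safely below the catch range.

```bash
python3 -m pendant '[[[0,0.007,-0.036,0,0],[0,0.004,-0.072,0,0],[0,0,-0.108,0,0],[0,-0.006,-0.144,0,0],[0,-0.014,-0.179,0,0],[0,-0.024,-0.214,0,0],[0,-0.049,-0.282,0,0],[0,-0.081,-0.348,0,0],[0,-0.119,-0.409,0,0],[0,-0.140,-0.439,0,0],[0,-0.140,-0.439,0,0]]]'; python3 pad.py
```

```text
time_s: 6.4
eef_pos: [493.9, 209.8, 137.0]
ee_rot: [-0.0, 0.018, 1.0, 0.0]
force: [0.3, 4.9, -7.5]
grip_width: 0.189
grip_force: 59.3
paddle z [71.2, 68.9] F [ 0.9  5.1 -7.7] pos [493.9 210.4 136.1] t 6.5
```

Position and forces fit the arc: θ≈0.65 and about 9 N tangential, as expected. Now on to 0.83, with a readout of angle, tangential force and paddle height.

```bash
cat > feel.py <<'E'
# prints angle, tangential/radial force, paddle height; exit 1 if buffer felt or paddle sprang back
from h import *
import os,sys
im,d=ctrl.capture("top"); im,d2=ctrl.capture("scene"); o=[]
for n,D in (("top",d),("scene",d2)):
    c=ctrl.get_calibration(n); u,v=proj(c,[537,-25.5,68]).astype(int)
    z=[pt(c,D,a,b)[2] for a in range(u-2,u+3) for b in range(v-2,v+3) if D[b,a]>0]; o.append(float(np.median(z)) if z else 0)
s=ctrl.sense(); p=s["eef_pos"]; F=s["force"]; th=np.arctan2(p[2]-49,p[1]-94.4)
T=F[1]*np.sin(th)-F[2]*np.cos(th); Rr=F[1]*np.cos(th)+F[2]*np.sin(th)
f="pics/low.txt"; low=min(float(open(f).read()) if os.path.exists(f) else 99,o[0]); open(f,"w").write(str(low))
print("th %.3f r %.1f T %.1f R %.1f paddle %.1f %.1f t %.1f"%(th,np.hypot(p[2]-49,p[1]-94.4),T,Rr,*o,s["time_s"]))
sys.exit(1 if T>14 or o[0]>low+4 else 0)
E
python3 feel.py; python3 -m pendant '[[[0,-0.022,-0.028,0,0],[0,-0.047,-0.055,0,0],[0,-0.067,-0.076,0,0],[0,-0.088,-0.096,0,0],[0,-0.088,-0.096,0,0]]]' >/dev/null; python3 feel.py
```

```text
th 0.642 r 145.1 T 9.9 R 0.2 paddle 71.8 68.9 t 6.6
th 0.821 r 145.1 T 9.1 R 0.1 paddle 61.8 59.2 t 7.2
```

The paddle has dipped 10 mm, so the catch is near. I'll go on in 0.02 rad (3 mm) steps and stop on any force rise or paddle spring-back.

```bash
python3 -m pendant '[[[0,-0.011,-0.010,0,0],[0,-0.011,-0.010,0,0]]]' >/dev/null; python3 feel.py && python3 -m pendant '[[[0,-0.011,-0.0095,0,0],[0,-0.011,-0.0095,0,0]]]' >/dev/null && python3 feel.py && python3 -m pendant '[[[0,-0.011,-0.0095,0,0],[0,-0.011,-0.0095,0,0]]]' >/dev/null && python3 feel.py && python3 -m pendant '[[[0,-0.0115,-0.009,0,0],[0,-0.0115,-0.009,0,0]]]' >/dev/null && python3 feel.py
```

```text
th 0.841 r 145.1 T 9.8 R 0.3 paddle 61.8 58.4 t 7.5
th 0.861 r 145.1 T 9.6 R -0.2 paddle 60.5 56.9 t 7.8
th 0.881 r 145.1 T 9.5 R -0.4 paddle 61.0 58.1 t 8.1
th 0.901 r 145.1 T 8.8 R -0.8 paddle 61.4 57.5 t 8.4
```

```bash
python3 -m pendant '[[[0,-0.0114,-0.009,0,0],[0,-0.0114,-0.009,0,0]]]' >/dev/null; python3 feel.py && python3 -m pendant '[[[0,-0.0115,-0.0088,0,0],[0,-0.0115,-0.0088,0,0]]]' >/dev/null && python3 feel.py && python3 -m pendant '[[[0,-0.0117,-0.0085,0,0],[0,-0.0117,-0.0085,0,0]]]' >/dev/null && python3 feel.py && python3 -m pendant '[[[0,-0.0119,-0.0083,0,0],[0,-0.0119,-0.0083,0,0]]]' >/dev/null && python3 feel.py && python3 -m pendant '[[[0,-0.0121,-0.008,0,0],[0,-0.0121,-0.008,0,0]]]' >/dev/null && python3 feel.py && python3 -m pendant '[[[0,-0.0123,-0.0078,0,0],[0,-0.0123,-0.0078,0,0]]]' >/dev/null && python3 feel.py
```

```text
th 0.921 r 145.1 T 9.8 R -0.1 paddle 61.6 59.1 t 8.7
th 0.941 r 145.1 T 9.8 R 0.1 paddle 62.1 60.5 t 9.0
th 0.960 r 145.1 T 10.2 R -0.1 paddle 71.2 69.4 t 9.3
```

The paddle sprang back at θ≈0.95, so the sear has caught, and no buffer force was felt. I'll ease back to seat the arm on the sear.

```bash
python3 -m pendant '[[[0,0.006,0.004,0,0],[0,0.009,0.0065,0,0],[0,0.009,0.0065,0,0]]]' >/dev/null; python3 feel.py;  python3 -m pendant '[[[0,0.0045,0.003,0,0],[0,0.0045,0.003,0,0]]]' >/dev/null; python3 feel.py
```

```text
th 0.946 r 145.1 T 8.1 R -0.3 paddle 71.0 69.3 t 9.7
th 0.942 r 145.0 T 5.7 R -0.7 paddle 70.5 69.1 t 10.0
```

```bash
python3 -m pendant '[[[0,0,0,0,0.5],[0,0,0,0,0.5],[0,0,0,0,0.5],[0,0,0,0,0.5],[0,0,-0.1,0,0.5],[0,0,-0.2,0,0.5],[0,0,-0.35,0,0.5],[0,0,-0.35,0,0.5],[0,0,-0.35,0,0.5],[0,0,-0.35,0,0.5],[0,0,-0.35,0,0.5],[0,0,-0.35,0,0.5]]]'; python3 feel.py
python3 - <<'E'
from h import *
im,d=ctrl.capture("scene"); cv2.imwrite("pics/s4.png",cv2.resize(im[150:330,270:510],(720,540)))
c=ctrl.get_calibration("scene"); t=np.array([542,90])
E
python3 go.py 552 310 200
```

```text
time_s: 11.2
eef_pos: [492.9, 179.2, 235.8]
ee_rot: [-0.001, 0.018, 1.0, -0.0]
force: [-0.1, -0.4, -0.3]
grip_width: 0.5
grip_force: 0.0
th 1.145 r 205.4 T -0.0 R -0.4 paddle 71.1 68.9 t 11.3
pos [493.  179.2 236.2] ty [ 3.590e-02  9.994e-01 -1.000e-04] tz [-0. -0. -1.] spin to setter 0.0 d [-0.2712  0.664   0.1809] F [ 0.5 -0.7  0.2]
```

View pics/s4.png

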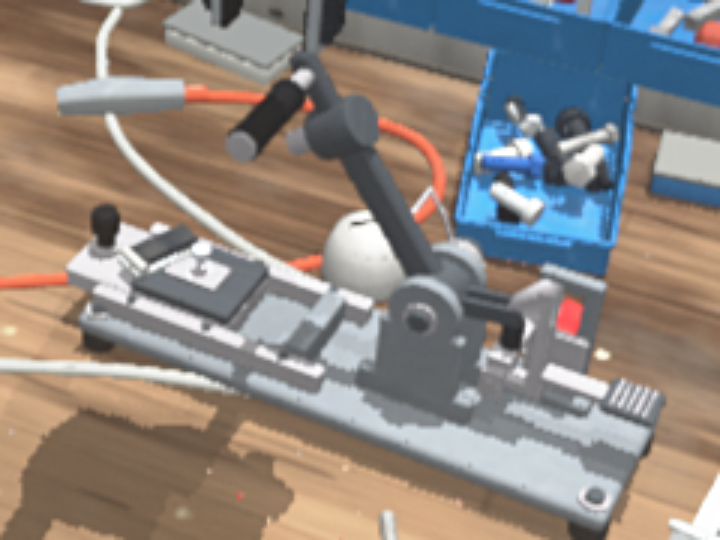

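The hammer is cocked with the hand off and the rivet is standing: knob at crop (105,228), rivet at (200,255), paddle up at (635,400). Next I go beyond the knob with shut fingers.

```bash
python3 -m pendant '[[[-0.1,0.25,0,0,0.2],[-0.2,0.5,0,0,0],[-0.263,0.75,0,0,0],[-0.263,0.82,0,0,0],[-0.263,0.82,0,0,0],[-0.263,0.82,0,0,0],[-0.263,0.82,0,0,0]]]'; python3 -m pendant '[[[0,0,0.25,0,0],[0,0,0.5,0,0],[0,0,0.72,0,0],[0,0,0.72,0,0],[0,0,0.72,0,0],[0,0,0.72,0,0]]]'; python3 go.py 551.5 341 34
python3 - <<'E'
from h import *
c=ctrl.get_calibration("wrist"); im,d=ctrl.capture("wrist"); a=im[150:480,:]
im2,d2=ctrl.capture("scene"); b=cv2.resize(im2[150:280,250:490],(500,270))
o=np.zeros((600,640,3),np.uint8);o[:330]=a;o[330:,:500]=b; cv2.imwrite("pics/k5.png",o)
p=ctrl.sense()["eef_pos"]; print(proj(c,p+[-11,0,27]))
E
```

```text
time_s: 12.05
eef_pos: [551.6, 340.2, 236.7]
ee_rot: [0.0, 0.018, 1.0, -0.0]
force: [0.1, 0.0, 0.4]
grip_width: 0.002
grip_force: 0.0
time_s: 12.65
eef_pos: [553.1, 341.5, 96.0]
ee_rot: [0.003, 0.018, 1.0, 0.001]
force: [0.1, -0.1, 0.2]
grip_width: -0.001
grip_force: 0.0
pos [553.1 341.5  96. ] ty [0.0363 0.9993 0.0021] tz [ 0.005  0.002 -1.   ] spin to setter -0.0001 d [ 0.0096 -0.0034  0.3101] F [ 0.1 -0.1  0.2]
[321.88413458 293.78031423]
```

View pics/k5.png

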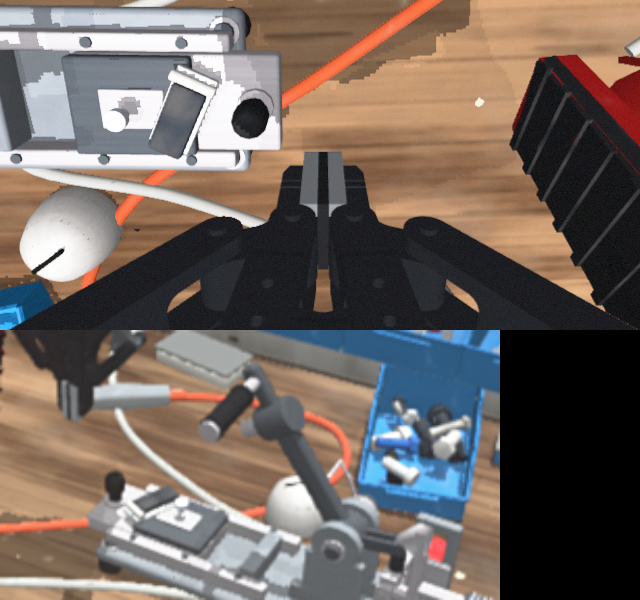

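The wrist view shows the knob top at about (250,268 full-frame), to the left of the shut fingers, and the path is clear. I'll fix the knob position and descend.

```bash
python3 - <<'E'
from h import *
c=ctrl.get_calibration("wrist"); print(ctrl.sense()["eef_pos"].round(1),"knob",plane(c,249,267,68).round(1))
E
python3 -m pendant '[[[0,0,0.15,0,0],[0,0,0.3,0,0],[0,0,0.3,0,0],[0,0,0.3,0,0]]]'
```

```text
[552.7 341.6  95.3] knob [550.5 305.9  68. ]
time_s: 13.15
eef_pos: [552.2, 341.5, 34.1]
ee_rot: [0.001, 0.018, 1.0, 0.0]
force: [1.1, 0.0, 1.5]
grip_width: -0.0
grip_force: 0.0
```

```bash
python3 -m pendant '[[[0,-0.04,0,0,0],[0,-0.07,0,0,0],[0,-0.1,0,0,0],[0,-0.12,0,0,0],[0,-0.14,0,0,0],[0,-0.16,0,0,0],[0,-0.18,0,0,0],[0,-0.18,0,0,0]]]'; python3 -m pendant '[[[0,-0.015,0,0,0],[0,-0.03,0,0,0],[0,-0.03,0,0,0]]]'
python3 - <<'E'
from h import *
c=ctrl.get_calibration("top"); im,d=ctrl.capture("top"); cv2.imwrite("pics/t6.png",cv2.resize(im[195:285,265:465],(660,297),interpolation=cv2.INTER_CUBIC))
E
```

```text
time_s: 13.95
eef_pos: [550.3, 304.7, 32.4]
ee_rot: [-0.0, 0.018, 1.0, -0.0]
force: [0.4, 0.2, 1.3]
grip_width: 0.002
grip_force: 0.7
time_s: 14.25
eef_pos: [549.9, 298.8, 32.2]
ee_rot: [-0.0, 0.018, 1.0, -0.0]
force: [0.2, 1.5, 1.6]
grip_width: 0.002
grip_force: 0.7
```

```bash
for i in 1; do python3 -m pendant '[[[0,-0.015,0,0,0],[0,-0.025,0,0,0],[0,-0.025,0,0,0]]]' | grep -E "pos|^force"; done; python3 -m pendant '[[[0,-0.01,0,0,0],[0,-0.02,0,0,0],[0,-0.02,0,0,0]]]'| grep -E "pos|^force"; python3 -m pendant '[[[0,-0.01,0,0,0],[0,-0.015,0,0,0],[0,-0.015,0,0,0]]]'| grep -E "pos|^force"
python3 - <<'E'
from h import *
im,d=ctrl.capture("top");im2,d=ctrl.capture("scene")
o=np.zeros((600,660,3),np.uint8);o[:297]=cv2.resize(im[195:285,265:465],(660,297),interpolation=cv2.INTER_CUBIC)
o[300:,:500]=cv2.resize(im2[150:300,250:500],(500,300),interpolation=cv2.INTER_CUBIC); cv2.imwrite("pics/t7.png",o)
E
```

```text
eef_pos: [549.6, 294.0, 32.2]
force: [0.2, 1.7, 1.1]
eef_pos: [549.5, 290.0, 32.3]
force: [-1.1, 0.8, 0.6]
eef_pos: [549.4, 288.2, 32.4]
force: [-1.0, 6.8, -1.5]
```

View pics/t7.png

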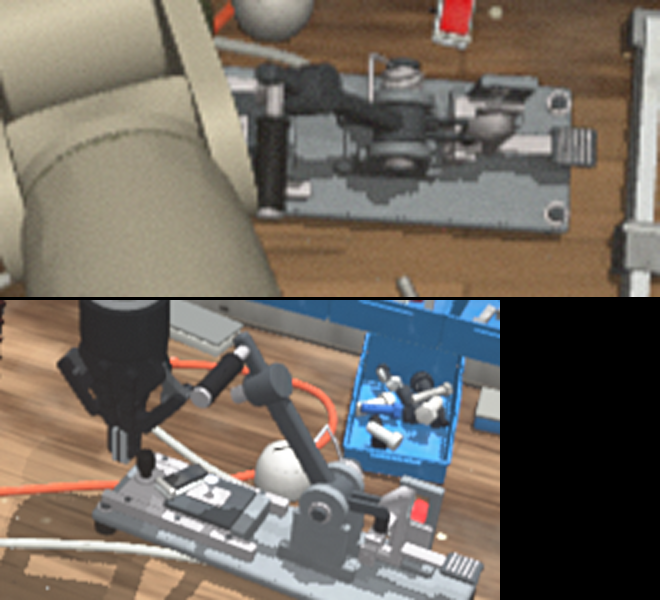

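The scene view shows the fingers behind the knob with the shuttle nearly home. The force is rising at the predicted place, so I'll lean slightly more to confirm the stop.

```bash
python3 -m pendant '[[[0,-0.005,0,0,0],[0,-0.01,0,0,0],[0,-0.01,0,0,0]]]'| grep -E "pos|^force"; python3 -m pendant '[[[0,-0.005,0,0,0],[0,-0.01,0,0,0],[0,-0.01,0,0,0],[0,-0.01,0,0,0]]]'| grep -E "pos|^force"
```

```text
eef_pos: [549.4, 287.9, 32.5]
force: [-0.1, 16.0, -3.4]
eef_pos: [549.4, 287.7, 32.6]
force: [1.7, 25.9, -4.8]
```

The force climbed to 26 N without motion, so the shuttle is at its stop. I back off, rise above the hammer and cross to the paddle.

```bash
python3 -m pendant '[[[0,0.05,0,0,0],[0,0.15,0,0,0],[0,0.2,0,0,0],[0,0.2,-0.25,0,0],[0,0.2,-0.5,0,0],[0,0.2,-0.75,0,0],[0,0.2,-1,0,0],[0,0.2,-1,0,0],[0,0.2,-1,0,0]]]'| grep -E "pos|^force"; python3 -m pendant '[[[0,0,-0.3,0,0],[0,0,-0.3,0,0],[0,-0.25,-0.3,0,0],[0,-0.5,-0.3,0,0],[0,-0.75,-0.3,0,0],[0,-1,-0.3,0,0],[0,-1,-0.3,0,0],[0,-1,-0.3,0,0]]]'| grep -E "pos|^force"; python3 go.py 537 -24.5 150
```

```text
eef_pos: [551.1, 323.0, 233.0]
force: [-0.9, 0.4, -0.3]
eef_pos: [543.5, 122.6, 291.3]
force: [0.5, 0.0, 0.4]
pos [543.5 122.6 291.3] ty [ 0.0379  0.9993 -0.    ] tz [-0.002  0.    -1.   ] spin to setter -0.0006 d [ 0.0033 -0.7362  0.7064] F [0.5 0.  0.4]
```

```bash
python3 -m pendant '[[[0,-0.25,0,0,0],[0,-0.5,0,0,0],[0.003,-0.736,0,0,0],[0.003,-0.736,0,0,0],[0.003,-0.736,0.25,0,0],[0.003,-0.736,0.5,0,0],[0.003,-0.736,0.7,0,0],[0.003,-0.736,0.7,0,0],[0.003,-0.736,0.7,0,0]]]'| grep -E "pos|^force"
python3 - <<'E'
from h import *
c=ctrl.get_calibration("wrist"); im,d=ctrl.capture("wrist"); cv2.imwrite("pics/p8.png",im)
p=ctrl.sense()["eef_pos"]; print(p.round(1), "paddle proj",proj(c,[537,-24.5,71]).round())
E
```

```text
eef_pos: [538.4, -22.6, 153.3]
force: [1.1, -0.4, 0.7]
[539.  -23.  154.4] paddle proj [319. 234.]
```

View pics/p8.png

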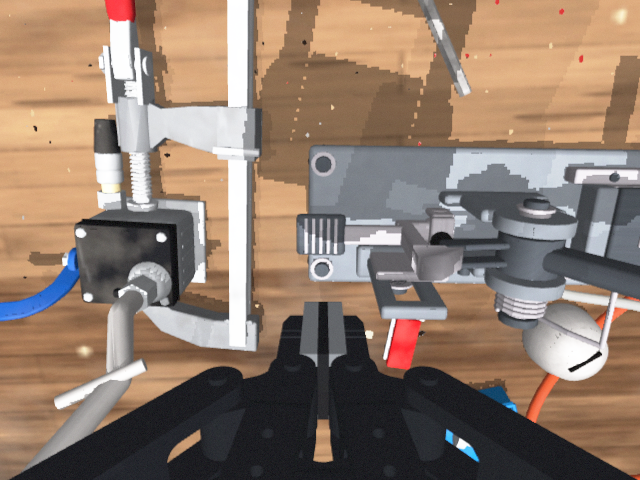

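The paddle is centred at (320,234), matching the prediction of (319,234). I descend to just above it, then press.

```bash
python3 -m pendant '[[[0.007,-0.015,0.2,0,0],[0.007,-0.015,0.4,0,0],[0.007,-0.015,0.51,0,0],[0.007,-0.015,0.51,0,0],[0.007,-0.015,0.51,0,0]]]'| grep -E "pos|^force"; python3 -m pendant '[[[0,0,0.03,0,0],[0,0,0.05,0,0],[0,0,0.05,0,0]]]'| grep -E "pos|^force"; python3 -m pendant '[[[0,0,0.03,0,0],[0,0,0.03,0,0]]]'| grep -E "pos|^force"
```

```text
eef_pos: [537.9, -26.8, 52.8]
force: [0.9, 0.7, 0.0]
eef_pos: [537.7, -27.3, 42.0]
force: [0.1, -2.1, 3.4]
eef_pos: [536.6, -26.7, 34.7]
force: [0.0, -0.3, 0.2]
```

```bash
cat > ham.py <<'E'
from h import *
c=ctrl.get_calibration("scene"); im,d=ctrl.capture("scene"); o={}
for n,p in (("handle_rest",[490,239,100]),("handle_cocked",[490,179,211])):
    u,v=proj(c,p).astype(int); o[n]=pt(c,d,u,v).round().tolist()
print(o); cv2.imwrite("pics/ham.png",cv2.resize(im[150:330,250:510],(780,540)))
E
python3 ham.py; python3 -m pendant '[[[0,0,0.015,0,0],[0,0,0.025,0,0],[0,0,0.025,0,0]]]'| grep -E "pos|^force"; python3 ham.py
```

```text
{'handle_rest': [488.0, 239.0, 102.0], 'handle_cocked': [777.0, 298.0, -1.0]}
eef_pos: [537.1, -26.8, 29.8]
force: [3.4, -0.3, 3.3]
{'handle_rest': [489.0, 239.0, 101.0], 'handle_cocked': [777.0, 298.0, -1.0]}
```

The hammer has dropped: the handle is at its rest place, z≈101–102. I retreat straight up and check the rivet.

```bash
python3 -m pendant '[[[0,0,-0.15,0,0],[0,0,-0.4,0,0],[0,0,-0.65,0,0],[0,0,-0.9,0,0],[0,0,-0.9,0,0],[0,0,-0.9,0,0],[0,0,-0.9,0,0]]]'| grep -E "time|pos|^force"; python3 ham.py
python3 - <<'E'
from h import *
c=ctrl.get_calibration("top"); im,d=ctrl.capture("top"); P=lambda p: proj(c,p).astype(int)
out=[]
for p in ([490,239,103],[546,200,108],[548,268,70]):
    u,v=P(p); q=[pt(c,d,a,b) for a in range(u-2,u+3) for b in range(v-2,v+3) if d[b,a]>0]; out.append(np.median(q,0).round(1).tolist() if q else None)
print(out)
E
```

```text
time_s: 20.75
eef_pos: [535.5, -26.4, 207.8]
force: [0.3, 0.5, 0.2]
{'handle_rest': [493.0, 241.0, 98.0], 'handle_cocked': [778.0, 298.0, -1.0]}
[[491.3, 241.0, 102.4], [547.4, 200.7, 110.0], [549.9, 268.0, 70.9]]
```

View pics/ham.png

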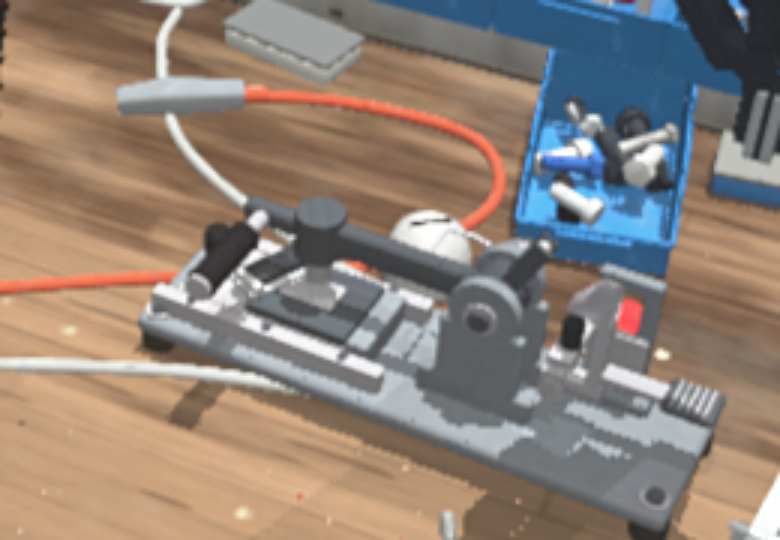

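The picture shows the hammer level on the rivet and the knob under the handle at y≈268, which is home. The handle top is at 102 mm; an unset rivet would hold it near 111. Handing in.

```bash
python3 -c "
from rig import ctrl; print(ctrl.finish_job())"
```

```text
the job is handed in; nothing more can be done
None
```

I cocked the hammer (sear caught at about 0.95 rad, no buffer force felt), pushed the shuttle to its stop and tripped the hammer. By the handle height the rivet looks fully set, and I handed the job in about 21 s into the run; no verdict came back.

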